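# Count to the third lane and push the sauce pot home

### The job

Beginning at the end of the lane rack marked by the red clip, lightly run a fingertip along the sprung rail at the back of the rack, keeping it a little pressed down but never to its bottom, counting every gap, full or empty, from the first to the third, and stop at the third without touching the rail behind the gaps beyond. Then, without gripping or lifting it, push the orange-lidded sauce pot along the front channel and into that third gap, fully home against the back stop. Leave the other pots, the bottle and the shaker where they stand, and finish clear of everything.

Things in the scene. Friction and masses are not known exactly. Their poses are not given: they have to be found in the camera images.
- rack: fixed aluminium lane rack, 356 mm wide (y) by 170 deep (x). Origin on the worktop under the middle of the line of divider front ends; x points to its back, away from the robot, y to its left. 7 dividers, 40 mm high, 4 thick, at y = 174, 116, 58, 0, -58, -116, -174 mm leave 6 gaps, 53 clear, open to the front, centred at y = 145 (a), 87 (b), 29 (c), -29 (d), -87 (e), -145 (f).
- channel (a point): middle of the front channel, on the rack's 3 mm thick floor plate, at x = -33, y = 0 mm in the rack frame (same axes). The channel runs along the rack's y in front of the gaps from x = -66 to 0 mm, open at both ends (y = 178 and -178); in front it has a lip 10 mm high and 6 mm thick (x = -72 to -66).
- stop (a point): top middle of the front face of the back stop, the wall that closes all gaps at the back: x = 62, y = 0 mm in the rack frame, 40 mm above the worktop. The dividers run from it to x = 1.5 mm and have round front ends.
- rail (a joint): sprung rail behind the back stop: 0 = up (rest), grows as it is pressed straight down, bottom stop 0.014 m. Gives from about 2 N, 0.35 N more per mm; springs back. Flat top 20 mm wide, centre line at x = 82 mm in the rack frame, 62 mm above the worktop at rest, y = -167 to 167; six white pads alternate with five black links, flush, one smooth surface.
- clip_red: red block 45 x 14 x 50 mm high fixed on the worktop against one end of the rack: at y = +187 or -187 mm of the rack frame, x = 33 mm. It marks the end where counting begins. Origin at the centre of its underside.
- clip_plain: grey block of the same size at the other end of the rack; origin at the centre of its underside.
- tub: the sauce pot to push: round, 46 mm across, 36 mm high, white with an orange lid, about 0.12 kg, closed; it stands loose in the front channel, anywhere along it, and slides on the rack floor. Origin at the centre of its underside. Fully home in a gap its centre is 39 mm behind the divider front ends (x = +39 mm in the rack frame).
- pot_1: bystander: same pot with a blue lid, standing home in gap b of the rack; origin at the centre of its underside.
- pot_2: bystander: same pot with a green lid, standing home in gap f of the rack; origin at the centre of its underside.
- bottle: bystander: yellow bottle with a white cap, 60 mm across, 160 mm high, on the worktop to the left; origin at the centre of its underside.
- shaker: bystander: steel shaker, 54 mm across, 94 mm high, on the worktop to the right; origin at the centre of its underside.
- pad_a (a point): white pad of the rail behind gap a (lettered from the rack's left, +y, to its right): 44 mm along the rail, 20 mm wide; this point is the centre of its top face (rail_c1 in the rules)
- pad_b (a point): white pad of the rail behind gap b (lettered from the rack's left, +y, to its right): 44 mm along the rail, 20 mm wide; this point is the centre of its top face (rail_c3 in the rules)
- pad_c (a point): white pad of the rail behind gap c (lettered from the rack's left, +y, to its right): 44 mm along the rail, 20 mm wide; this point is the centre of its top face (rail_c5 in the rules)
- pad_d (a point): white pad of the rail behind gap d (lettered from the rack's left, +y, to its right): 44 mm along the rail, 20 mm wide; this point is the centre of its top face (rail_c7 in the rules)
- pad_e (a point): white pad of the rail behind gap e (lettered from the rack's left, +y, to its right): 44 mm along the rail, 20 mm wide; this point is the centre of its top face (rail_c9 in the rules)
- pad_f (a point): white pad of the rail behind gap f (lettered from the rack's left, +y, to its right): 44 mm along the rail, 20 mm wide; this point is the centre of its top face (rail_c11 in the rules)
- link_ab (a point): black link of the rail between pads a and b: 14 mm along the rail, 20 mm wide; this point is the centre of its top face (rail_c2 in the rules)
- link_bc (a point): black link of the rail between pads b and c: 14 mm along the rail, 20 mm wide; this point is the centre of its top face (rail_c4 in the rules)
- link_cd (a point): black link of the rail between pads c and d: 14 mm along the rail, 20 mm wide; this point is the centre of its top face (rail_c6 in the rules)
- link_de (a point): black link of the rail between pads d and e: 14 mm along the rail, 20 mm wide; this point is the centre of its top face (rail_c8 in the rules)
- link_ef (a point): black link of the rail between pads e and f: 14 mm along the rail, 20 mm wide; this point is the centre of its top face (rail_c10 in the rules)
There are look-alikes about, which are no part of the job. Of the things that look like the clip_red, take the one that is nearest to the robot's base at the start.

How it is judged:
By the outcome, as a careful person would: the job done as asked, in the order asked, and still so for the second after the job is handed in, with the robot touching nothing.
It also fails if it takes over 58 s, if anything falls off the work surface, if the arm or the gripper's body presses on something with over 40 N, if the wrist force passes 120 N, or if a joint passes its speed limit or range.

### The arm

A 6-joint arm with a two-finger parallel gripper is mounted at the origin on the work surface. World frame = base frame: x ahead of the robot, y to its left, z up, the work surface at z = 0. Lengths are in m, angles in rad, forces in N, time in s.
With the tool pointing down it reaches from about 0.425 to 1.125 m from the base axis. Payload 14.9 kg.
Tool frame: the origin (TCP) lies where the fingers leave the gripper's body, on its centre line; the fingertips stand 78 mm ahead of it and the grasp point (between the pads) lies 60 mm ahead of it; z points along the fingers, y is the direction in which the jaws open and shut (so a half turn about z gives the same grasp; the last joint's range is limited). The gripper opens to 91 mm and grips with 3 to 60 N. Pads are 32 mm wide; open, the fingers measure 118 mm over their backs; the gripper's body (76 mm by 178 mm) begins 60 mm behind the grasp point.
Start: joints at [1.163, 0.379, 1.734, -0, 1.028, -0.033], TCP at [0.256, 0.651, 0.292] pointing down, gripper open.
Joint ranges: [-2.77, 2.77], [-0.74, 2.19], [0, 2.66], [-1.06, 4.2], [0.31, 2.87], [-3.08, 3.08]. Speed limits (rad/s): [1.89, 1.89, 2.39, 3.14, 3.14, 3.14].

### API

Orientations are given as a 3x3 rotation matrix whose columns are the frame's x, y, z axes.
In Python, from workcell import env gives the robot as it stands.
- The arm moves only by the tool move_arm, never from a script. Its argument "plan" is a list of rows, each an object with "gripper": the opening, from 0 (shut) to 1 (fully open); "travel": the shift along the world's x, y, z in cm, a list of three; "turn": the turn about the world's z in degrees. A call has 1 to 10 rows; each row is the pose to reach, as a shift and turn from the pose measured when the call began; what a row does not reach only later rows make up. A row lasts 1/12 s, in which the tool goes at most 41.7 mm and 7.16 degrees, less where a joint would pass 70% of its speed; a pose out of reach is approached as far as the arm can. A call with a gripper value outside its range is refused whole. The fingers move at their own pace and stop on an object; "squeeze" is the grip in N (left out, the last holds). Time passes only in rows, so rows that repeat a pose let the fingers close. It gives the time, the measured TCP pose, the force and the opening at its end, in the units of the state.
- env.state(): the state, without advancing time (a new reading comes with each control period).
- env.grab_frame(name): name is "scene" or "top" or "wrist"; returns a dict with "img" (400x640x3 uint8, blue, green, red), "vfov" (degrees; the focal length in pixels is half the picture's height over the tangent of half this angle, whatever the lens; pixels are square), "cx", "cy" (the principal point, pixels), "R" (3x3) and "t" (3): a world point X has camera coordinates R X + t. Camera axes: x right, y down, z forward; pixel columns grow to the right and rows downward; lengths in m; the calibration is good to about 2 mm. A picture is of the moment at which its call begins. There is no depth.
- env.sign_off(): hands the job in, once; it reports no verdict.
The state is a dict: "time_s": time; "qpos": joint angles; "dq": joint speeds; "joint_efforts": joint torques, N m; "eef_pos": TCP position; "tcp_rot": TCP orientation; "ft_force": force on the tool from outside, world axes, zero at the start; "ft_torque": the same for the moment, N m; "gripper_width": finger opening in m.
Only numpy, scipy, OpenCV 4.12 (cv2) and the standard library are available. Lean on these libraries where they do the work, as an engineer would, in place of code of your own. Each camera call takes 0.05 s, during which the arm holds its last target.

## Working session

There is one attempt and no reset: what is moved stays moved. The work goes in short steps, Python scripts to look and compute and a tool call to move; the robot and the scene stay as the last step left them, time stands still between calls to the robot, and variables do not carry over. Pictures are saved under pics/ and viewed, and the job is handed in when it is done.

Besides the shell and the picture viewer there is one more tool, called after "Request:" by a JSON object that holds its "op" and its "data", one argument or row to a line. move_arm: Moves the arm, as the interface text tells. Its arguments: {"type":"object","properties":{"plan":{"type":"array"},"squeeze":{"type":"number"}},"required":["plan"]}

```bash
mkdir -p pics; ls
python3 - <<'E'
from workcell import env
import cv2
s=env.state(); print({k:(v if not hasattr(v,'round') else v) for k,v in s.items()})
for n in ("scene","top","wrist"):
    f=env.grab_frame(n); cv2.imwrite(f"pics/{n}0.png",f["img"]); print(n,f["vfov"],f["cx"],f["cy"],f["R"],f["t"])
E
```

```text
pics
{'time_s': 0.0, 'qpos': array([ 1.16268046e+00,  3.79426713e-01,  1.73474000e+00, -3.20060712e-05,
        1.02850314e+00, -3.33164007e-02]), 'dq': array([ 3.27482252e-04,  1.02244592e-03, -3.64714259e-06,  9.37234451e-04,
       -7.31585302e-04, -3.37423386e-04]), 'joint_efforts': array([-3.11098855e-03, -7.63714170e+01, -4.34386897e+01,  6.49299938e-02,
        4.23759269e-02, -9.59906356e-05]), 'eef_pos': array([0.25616524, 0.65113084, 0.29159572]), 'tcp_rot': array([[-9.30587102e-01,  3.66070325e-01, -4.02356475e-04],
       [ 3.66070546e-01,  9.30586566e-01, -9.99608090e-04],
       [ 8.50067169e-06, -1.07751325e-03, -9.99999419e-01]]), 'ft_force': array([0.17998866, 0.0229978 , 0.06371686]), 'ft_torque': array([-0.03474226, -0.04579015,  0.00337818]), 'gripper_width': 0.09077691285042148}
scene 47.92534599511457 326.38436445017715 197.43718855860732 [[ 0.55499792  0.83165938  0.01788829]
 [ 0.59442853 -0.38145809 -0.70791556]
 [-0.58192098  0.40352497 -0.70607051]] [-0.33398788 -0.29965192  1.51641455]
top 54.6624741209504 319.76249693447807 200.08171002061852 [[-0.02811782 -0.99958553 -0.00617754]
 [-0.99817744  0.02840726 -0.05324312]
 [ 0.05339654  0.0046692  -0.99856247]] [0.03473539 0.54858517 1.04155201]
wrist 59.541785504932136 321.0593803043555 200.11533649689886 [[ 3.66153564e-01  9.30554371e-01  3.61538583e-04]
 [ 8.98536194e-01 -3.53656070e-01  2.59923244e-01]
 [ 2.42000571e-01 -9.48469666e-02 -9.65629213e-01]] [-0.70098969 -0.02881785  0.39074564]
```

View pics/top0.png

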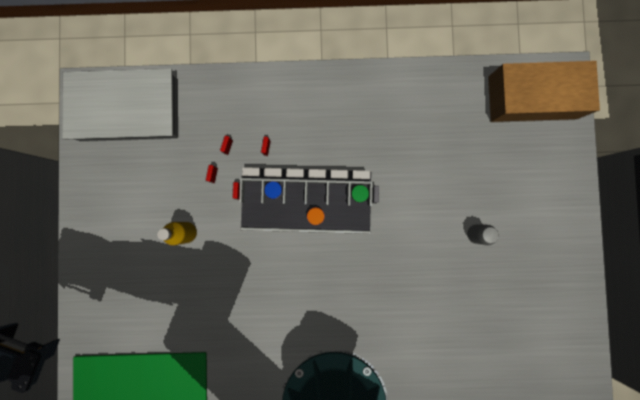

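View pics/scene0.png

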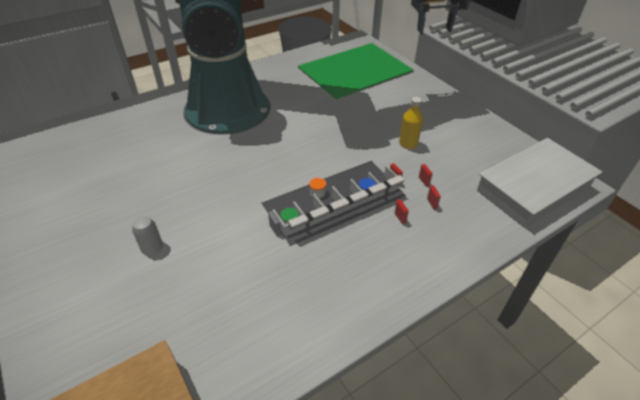

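View pics/wrist0.png

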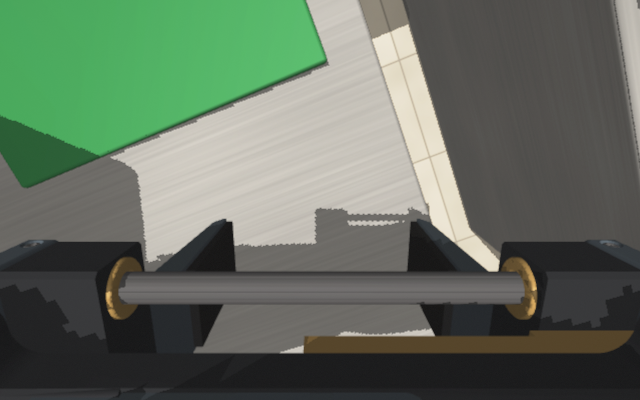

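Run:
```python
import cv2
i=cv2.imread("pics/top0.png")
cv2.imwrite("pics/top0c.png",cv2.resize(i[150:245,225:385],None,fx=5,fy=5,interpolation=cv2.INTER_CUBIC))
i=cv2.imread("pics/scene0.png")
cv2.imwrite("pics/scene0c.png",cv2.resize(i[150:250,255:415],None,fx=5,fy=5,interpolation=cv2.INTER_CUBIC))
```

```text
(no output)
```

View pics/top0c.png

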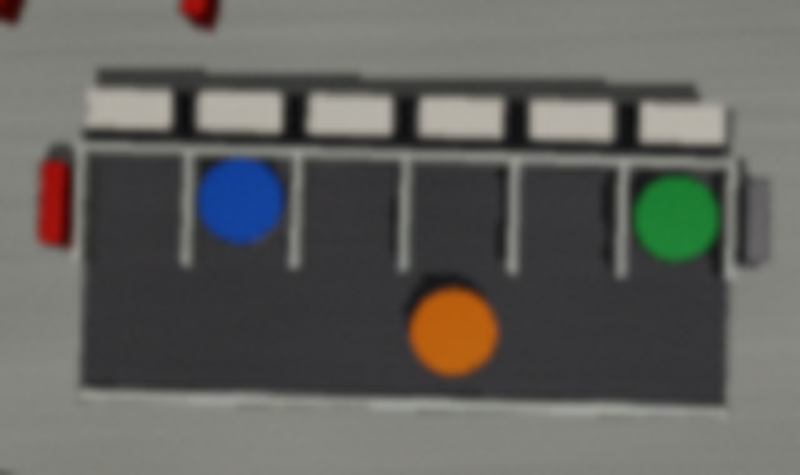

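View pics/scene0c.png

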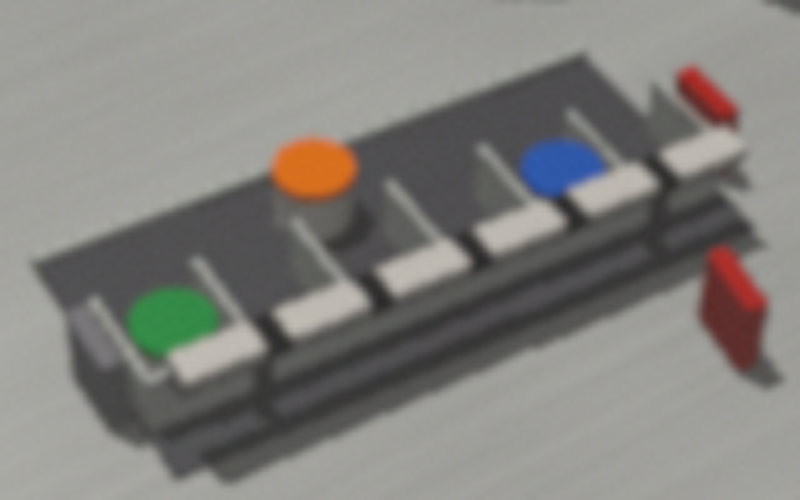

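```bash
cat > h.py <<'E'
from workcell import env
import numpy as np
def cam(f):
    return 200/np.tan(np.radians(f["vfov"])/2),f["cx"],f["cy"],np.array(f["R"]),np.array(f["t"])
def proj(c,X):
    p=np.atleast_2d(X)@c[3].T+c[4]; return np.c_[c[1]+c[0]*p[:,0]/p[:,2],c[2]+c[0]*p[:,1]/p[:,2]]
def ray(c,uv,z):
    d=c[3].T@np.array([(uv[0]-c[1])/c[0],(uv[1]-c[2])/c[0],1]); o=-c[3].T@c[4]
    return o+d*(z-o[2])/d[2]
def w(p,X):
    X=np.atleast_2d(X);c,s=np.cos(p[2]),np.sin(p[2])
    return np.c_[p[0]+c*X[:,0]-s*X[:,1],p[1]+s*X[:,0]+c*X[:,1],X[:,2]]
E
python3 - <<'E'
from h import *
from scipy.optimize import least_squares
T=cam(env.grab_frame("top")); S=cam(env.grab_frame("scene"))
Y=[.145,.087,.029,-.029,-.087,-.145]
X=np.array([[.082,y,.062] for y in Y]+[[.039,.087,.039],[.039,-.145,.039]])
tp=np.array([(129,109),(239,111.5),(350,114.5),(461,117.5),(572,120),(682,123.5),(240,200),(677,217)])
sp=np.array([(703,153),(614,189),(520,229),(423,268),(321,309),(218,353),(562,167),(173,319)])
tp=[225,150]+(tp+.5)/5-.5; sp=[255,150]+(sp+.5)/5-.5
def res(p,m):
    r=[]
    if m&1:r.append(proj(T,w(p,X))-tp)
    if m&2:r.append(proj(S,w(p,X))-sp)
    return np.concatenate(r).ravel()
for m in (1,2,3):
    r=least_squares(res,[.5,0,0],args=(m,)); print(m,r.x,np.degrees(r.x[2]),abs(r.fun).max(),np.round(r.fun.reshape(-1,2),2).tolist())
p=r.x
for n,c,uv in(("t",T,[225+453.5/5-.4-.0,150+331.5/5-.4]),("s",S,[255+315/5-.4,150+168/5-.4])):
    q=ray(c,uv,.039); d=q[:2]-p[:2]; print(n,q, np.cos(p[2])*d[0]+np.sin(p[2])*d[1],-np.sin(p[2])*d[0]+np.cos(p[2])*d[1])
print(w(p,[[.082,.16,.062],[.082,.029,.062],[.039,.029,0],[-.033,.029,0]]))
E
```

```text
1 [ 0.53680292  0.05886701 -0.06044894] -3.4634693603056004 1.1400539269057504 [[-0.03, -0.07], [0.07, 0.13], [-0.01, 0.22], [-0.08, 0.32], [-0.12, 0.51], [0.06, 0.51], [0.34, -0.5], [-0.23, -1.14]]
2 [ 0.5374219   0.06020723 -0.06429721] -3.68395874683163 1.2478668791693508 [[0.16, -0.22], [-0.16, -0.07], [-0.15, -0.45], [-0.25, -0.34], [-0.09, -0.33], [-0.53, -0.6], [0.29, 0.86], [0.77, 1.25]]
3 [ 0.53714506  0.05952536 -0.06212919] -3.5597401653152274 1.3564322460866265 [[-0.23, -0.28], [-0.13, -0.05], [-0.22, 0.08], [-0.28, 0.21], [-0.32, 0.45], [-0.14, 0.48], [0.12, -0.67], [-0.46, -1.17], [-0.12, -0.28], [-0.42, -0.1], [-0.38, -0.45], [-0.46, -0.31], [-0.29, -0.27], [-0.71, -0.5], [0.02, 0.84], [0.56, 1.36]]
t [0.50625012 0.03214842 0.039     ] -0.029135518183785854 -0.029242365799523988
s [0.50782787 0.03353187 0.039     ] -0.027646705098620664 -0.027763621267515984
[[0.62892112 0.21412534 0.062     ]
 [0.62078743 0.08337809 0.062     ]
 [0.5778704  0.08604793 0.        ]
 [0.50600931 0.09051835 0.        ]]
```

Run:
```python
from h import *
from scipy.optimize import least_squares
T=cam(env.grab_frame("top")); S=cam(env.grab_frame("scene"))
Y=[.145,.087,.029,-.029,-.087,-.145]
X=np.array([[.082,y,.062] for y in Y])
tp=np.array([(129,109),(239,111.5),(350,114.5),(461,117.5),(572,120),(682,123.5)])
sp=np.array([(703,153),(614,189),(520,229),(423,268),(321,309),(218,353)])
tp=[225,150]+(tp+.5)/5-.5; sp=[255,150]+(sp+.5)/5-.5
r=least_squares(lambda p:np.concatenate([proj(T,w(p,X))-tp,proj(S,w(p,X))-sp]).ravel(),[.5,0,0]); p=r.x
print(p,np.degrees(p[2]),np.round(r.fun.reshape(-1,2),2).tolist())
# other features in top: divider front ends z=.04 (d1..d6) and lip corners, clip tops
F=np.array([[1.5,116,40],[1.5,58,40],[1.5,0,40],[1.5,-58,40],[1.5,-116,40],[1.5,-174,40],[39,87,39],[39,-145,39],[33,187,50],[33,-187,50],[-66,178,10],[-72,-178,0]])/1000
print(np.round((proj(T,w(p,F))-[225,150]+.5)*5-.5,1).tolist())
print(np.round((proj(S,w(p,F))-[255,150]+.5)*5-.5,1).tolist())
print(w(p,[[.082,.155,.062],[.082,.029,.062]]))
print(ray(T,(180,231),.08),ray(T,(164,236),.16),ray(T,(489,234),.094),env.state()['time_s'])
```

```text
[ 0.53799907  0.05892191 -0.0563447 ] -3.2283137812139606 [[-0.2, -0.3], [-0.1, -0.2], [-0.18, -0.19], [-0.24, -0.19], [-0.28, -0.08], [-0.1, -0.18], [-0.14, -0.25], [-0.36, -0.0], [-0.25, -0.27], [-0.27, -0.04], [-0.03, 0.1], [-0.4, -0.02]]
[[184.3, 264.4], [292.9, 267.4], [401.7, 270.5], [510.5, 273.5], [619.5, 276.5], [728.5, 279.6], [241.2, 195.9], [675.4, 207.9], [49.5, 200.3], [756.8, 219.9], [75.2, 387.0], [723.9, 416.0]]
[[567.5, 112.2], [478.9, 147.2], [387.2, 183.4], [292.2, 220.9], [193.6, 259.8], [91.3, 300.2], [562.0, 171.8], [176.8, 328.2], [707.6, 89.8], [93.9, 336.2], [585.8, 49.4], [29.7, 267.6]]
[[0.62859775 0.20905812 0.062     ]
 [0.62150207 0.08325807 0.062     ]]
[0.4769266  0.37814506 0.08      ] [0.46756669 0.38646454 0.16      ] [ 0.44796075 -0.40270254  0.094     ] 0.35
```

Request:
{"op": "move_arm", "data": {
  "plan": [
    {"gripper": 0, "travel": [37.2, -44.5, 0], "turn": 18.2},
    {"gripper": 0, "travel": [37.2, -44.5, 0], "turn": 18.2},
    {"gripper": 0, "travel": [37.2, -44.5, 0], "turn": 18.2},
    {"gripper": 0, "travel": [37.2, -44.5, 0], "turn": 18.2},
    {"gripper": 0, "travel": [37.2, -44.5, 0], "turn": 18.2},
    {"gripper": 0, "travel": [37.2, -44.5, 0], "turn": 18.2},
    {"gripper": 0, "travel": [37.2, -44.5, 0], "turn": 18.2},
    {"gripper": 0, "travel": [37.2, -44.5, 0], "turn": 18.2},
    {"gripper": 0, "travel": [37.2, -44.5, 0], "turn": 18.2},
    {"gripper": 0, "travel": [37.2, -44.5, 0], "turn": 18.2}
  ],
  "squeeze": 10
}}

```text
time_s: 1.18
eef_pos: [0.5245, 0.3299, 0.2923]
tcp_rot: [[-0.998, 0.057, 0.0], [0.057, 0.998, -0.0], [-0.0, -0.0, -1.0]]
ft_force: [0.3, 0.9, -0.4]
gripper_width: 0.0276
```

Request:
{"op": "move_arm", "data": {
  "plan": [
    {"gripper": 0, "travel": [10.4, -12.4, 0], "turn": 0},
    {"gripper": 0, "travel": [10.4, -12.4, 0], "turn": 0},
    {"gripper": 0, "travel": [10.4, -12.4, 0], "turn": 0},
    {"gripper": 0, "travel": [10.4, -12.4, 0], "turn": 0},
    {"gripper": 0, "travel": [10.4, -12.4, -4], "turn": 0},
    {"gripper": 0, "travel": [10.4, -12.4, -8], "turn": 0},
    {"gripper": 0, "travel": [10.4, -12.4, -11], "turn": 0},
    {"gripper": 0, "travel": [10.4, -12.4, -13], "turn": 0},
    {"gripper": 0, "travel": [10.4, -12.4, -13], "turn": 0},
    {"gripper": 0, "travel": [10.4, -12.4, -13], "turn": 0}
  ]
}}

```text
time_s: 2.02
eef_pos: [0.6282, 0.2058, 0.1619]
tcp_rot: [[-0.998, 0.057, -0.001], [0.057, 0.998, -0.001], [0.001, -0.001, -1.0]]
ft_force: [0.6, 0.6, 0.5]
gripper_width: 0.0003
```

Run:
```python
from h import *
import cv2
s=env.state(); print(s['time_s'],s['eef_pos'],s['ft_force'],s['gripper_width'],np.abs(s['dq']).max())
for n,(a,b,c,d) in (("top",(140,260,200,400)),("scene",(110,250,230,430)),("wrist",(0,400,0,640))):
    f=env.grab_frame(n); i=f["img"][a:b,c:d]; k=4 if n!="wrist" else 1
    cv2.imwrite(f"pics/{n}1.png",cv2.resize(i,None,fx=k,fy=k,interpolation=cv2.INTER_CUBIC))
```

```text
2.0167 [0.62823423 0.20584258 0.16194207] [0.5812227  0.60613462 0.49501757] 0.00033685228011976767 0.03909917385896356
```

View pics/scene1.png

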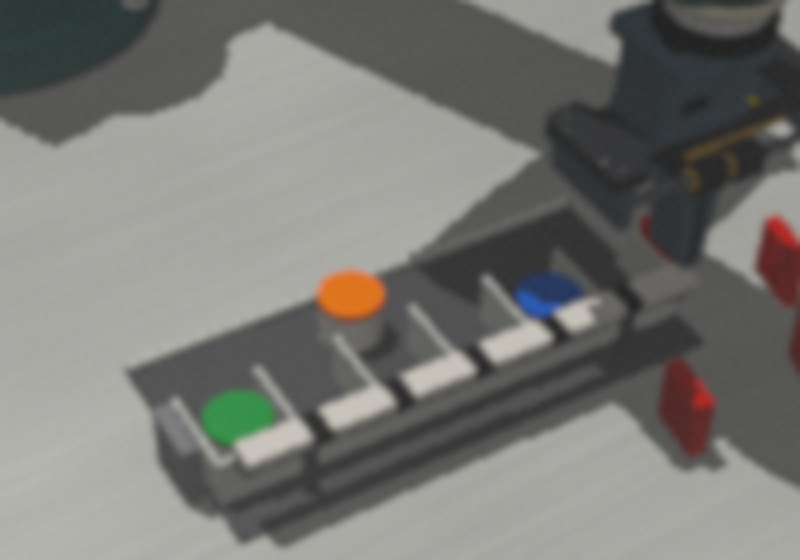

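View pics/wrist1.png

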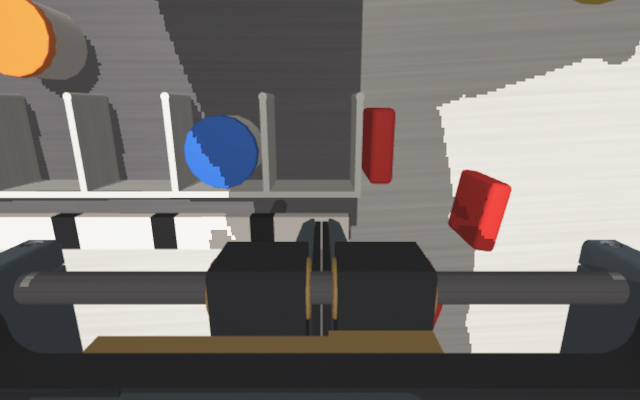

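Run:
```python
from h import *
W=cam(env.grab_frame("wrist")); p=[.538,.0589,-.0563]
print(proj(W,w(p,[[.082,.116,.062],[.082,.058,.062],[.082,0,.062],[.0015,.174,.04],[.0015,.116,.04],[.0015,.058,.04],[.0015,0,.04]])).round(1).tolist())
for u in((262,231),(164,231),(66,231)):print(ray(W,u,.062))
print(w(p,[[.082,.116,.062],[.082,.058,.062],[.082,0,.062]]))
```

```text
[[257.4, 231.5], [159.7, 231.6], [61.9, 231.8], [354.9, 91.0], [257.3, 91.0], [159.6, 91.1], [61.8, 91.2]]
[0.62624513 0.17283246 0.062     ]
[0.62288876 0.11478546 0.062     ]
[0.61953621 0.05680457 0.062     ]
[[0.62639743 0.17010205 0.062     ]
 [0.62313375 0.11219394 0.062     ]
 [0.61987008 0.05428584 0.062     ]]
```

Request:
{"op": "move_arm", "data": {
  "plan": [
    {"gripper": 0, "travel": [0, 0, -1.0], "turn": 0},
    {"gripper": 0, "travel": [0, 0, -1.5], "turn": 0},
    {"gripper": 0, "travel": [0, 0, -1.8], "turn": 0},
    {"gripper": 0, "travel": [0, 0, -2.0], "turn": 0},
    {"gripper": 0, "travel": [0, 0, -2.2], "turn": 0},
    {"gripper": 0, "travel": [0, 0, -2.4], "turn": 0},
    {"gripper": 0, "travel": [0, 0, -2.5], "turn": 0},
    {"gripper": 0, "travel": [0, 0, -2.5], "turn": 0},
    {"gripper": 0, "travel": [0, 0, -2.5], "turn": 0},
    {"gripper": 0, "travel": [0, 0, -2.5], "turn": 0}
  ]
}}

```text
time_s: 3.05
eef_pos: [0.6294, 0.2063, 0.1395]
tcp_rot: [[-0.998, 0.057, 0.003], [0.057, 0.998, 0.001], [-0.003, 0.001, -1.0]]
ft_force: [-2.0, 0.3, 2.4]
gripper_width: 0.0003
```

Request:
{"op": "move_arm", "data": {
  "plan": [
    {"gripper": 0, "travel": [-0.1, -0.05, -0.2], "turn": 0},
    {"gripper": 0, "travel": [-0.1, -0.05, -0.4], "turn": 0},
    {"gripper": 0, "travel": [-0.1, -0.05, -0.4], "turn": 0},
    {"gripper": 0, "travel": [-0.1, -0.05, -0.4], "turn": 0}
  ]
}}

```text
time_s: 3.38
eef_pos: [0.6287, 0.2059, 0.1357]
tcp_rot: [[-0.998, 0.057, 0.004], [0.057, 0.998, 0.001], [-0.004, 0.001, -1.0]]
ft_force: [1.8, 1.9, 4.2]
gripper_width: 0.0003
```

Run:
```python
from h import *
import cv2
f=env.grab_frame("scene");cv2.imwrite("pics/s2.png",cv2.resize(f["img"][110:250,230:430],None,fx=4,fy=4,interpolation=cv2.INTER_CUBIC))
s=env.state(); print(s['time_s'],s['eef_pos'],s['ft_force'],s['ft_torque'])
```

```text
3.4333 [0.62872763 0.20589976 0.13571627] [2.01316014 1.5416973  3.38311729] [ 0.29345013 -0.39758496  0.04230311]
```

View pics/s2.png

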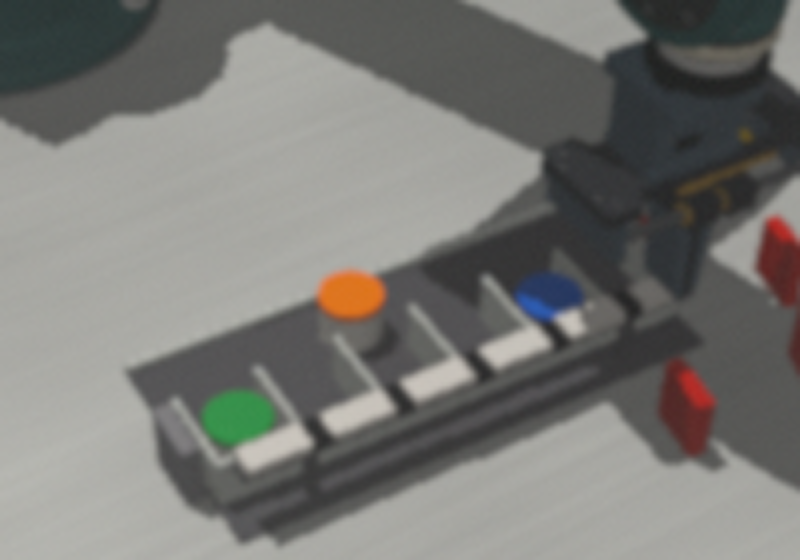

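Request:
{"op": "move_arm", "data": {
  "plan": [
    {"gripper": 0, "travel": [-0.03, -0.6, -0.05], "turn": 0},
    {"gripper": 0, "travel": [-0.07, -1.2, -0.05], "turn": 0},
    {"gripper": 0, "travel": [-0.1, -1.8, -0.05], "turn": 0},
    {"gripper": 0, "travel": [-0.14, -2.4, -0.05], "turn": 0},
    {"gripper": 0, "travel": [-0.17, -3.0, -0.05], "turn": 0},
    {"gripper": 0, "travel": [-0.2, -3.6, -0.05], "turn": 0}
  ]
}}

```text
time_s: 3.93
eef_pos: [0.6266, 0.1691, 0.1352]
tcp_rot: [[-0.998, 0.057, 0.004], [0.057, 0.998, 0.001], [-0.004, 0.001, -1.0]]
ft_force: [0.3, 2.0, 2.6]
gripper_width: 0.0003
```

Request:
{"op": "move_arm", "data": {
  "plan": [
    {"gripper": 0, "travel": [-0.03, -0.6, 0], "turn": 0},
    {"gripper": 0, "travel": [-0.07, -1.2, 0], "turn": 0},
    {"gripper": 0, "travel": [-0.1, -1.8, 0], "turn": 0},
    {"gripper": 0, "travel": [-0.14, -2.4, 0], "turn": 0},
    {"gripper": 0, "travel": [-0.17, -3.0, 0], "turn": 0},
    {"gripper": 0, "travel": [-0.2, -3.6, 0], "turn": 0},
    {"gripper": 0, "travel": [-0.24, -4.2, 0], "turn": 0},
    {"gripper": 0, "travel": [-0.27, -4.8, 0], "turn": 0},
    {"gripper": 0, "travel": [-0.3, -5.4, 0], "turn": 0}
  ]
}}

```text
time_s: 4.68
eef_pos: [0.6236, 0.1145, 0.1352]
tcp_rot: [[-0.998, 0.057, 0.004], [0.057, 0.998, 0.001], [-0.003, 0.001, -1.0]]
ft_force: [0.0, 2.8, 4.1]
gripper_width: 0.0004
```

Request:
{"op": "move_arm", "data": {
  "plan": [
    {"gripper": 0, "travel": [-0.03, -0.6, 0], "turn": 0},
    {"gripper": 0, "travel": [-0.07, -1.2, 0], "turn": 0},
    {"gripper": 0, "travel": [-0.1, -1.8, 0], "turn": 0},
    {"gripper": 0, "travel": [-0.14, -2.4, 0], "turn": 0},
    {"gripper": 0, "travel": [-0.16, -2.8, 0], "turn": 0},
    {"gripper": 0, "travel": [-0.17, -2.95, 0], "turn": 0},
    {"gripper": 0, "travel": [-0.17, -2.95, 0], "turn": 0},
    {"gripper": 0, "travel": [-0.17, -2.95, 0], "turn": 0}
  ]
}}

```text
time_s: 5.35
eef_pos: [0.6218, 0.0847, 0.1352]
tcp_rot: [[-0.998, 0.057, 0.003], [0.057, 0.998, 0.0], [-0.003, 0.001, -1.0]]
ft_force: [-0.5, -2.1, 3.2]
gripper_width: 0.0002
```

Run:
```python
from h import *
import cv2
f=env.grab_frame("wrist");cv2.imwrite("pics/w3.png",f["img"])
f=env.grab_frame("scene");cv2.imwrite("pics/s3.png",cv2.resize(f["img"][110:250,230:430],None,fx=4,fy=4,interpolation=cv2.INTER_CUBIC))
s=env.state(); print(s['time_s'],s['eef_pos'],s['ft_force'])
```

```text
5.45 [0.62180758 0.08495761 0.13516133] [-0.1205047  -2.04564041  4.64674327]
```

View pics/s3.png

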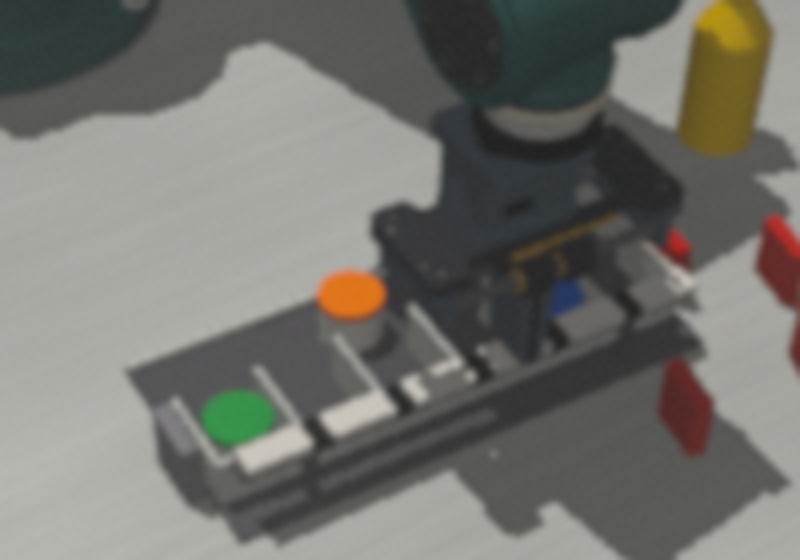

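View pics/w3.png

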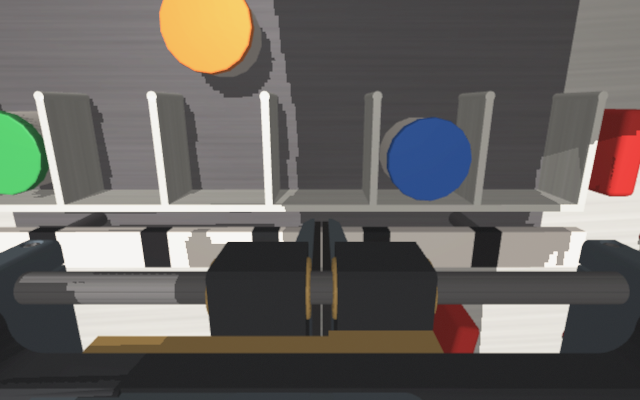

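Request:
{"op": "move_arm", "data": {
  "plan": [
    {"gripper": 0, "travel": [0, 0, 3], "turn": 0},
    {"gripper": 0, "travel": [0, 0, 7], "turn": 0},
    {"gripper": 0, "travel": [-5, -3, 10], "turn": 0},
    {"gripper": 0, "travel": [-9, -3, 10], "turn": 0},
    {"gripper": 0, "travel": [-9, -3, 10], "turn": 0},
    {"gripper": 0, "travel": [-9, -3, 10], "turn": 0},
    {"gripper": 0, "travel": [-9, -3, 10], "turn": 0}
  ]
}}

```text
time_s: 6.03
eef_pos: [0.5313, 0.055, 0.2354]
tcp_rot: [[-0.998, 0.057, 0.004], [0.057, 0.998, 0.001], [-0.004, 0.001, -1.0]]
ft_force: [-0.6, 0.2, -0.6]
gripper_width: 0.0005
```

Run:
```python
from h import *
import cv2
f=env.grab_frame("wrist");cv2.imwrite("pics/w4.png",f["img"])
s=env.state(); print(s['time_s'],s['eef_pos'],s['ft_force'])
```

```text
6.0833 [0.53217735 0.05514325 0.23524689] [ 0.4598991  -0.09643642 -0.22483598]
```

View pics/w4.png

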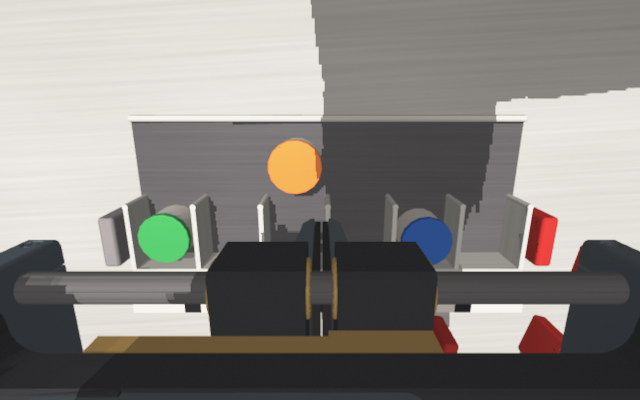

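Run:
```python
from h import *
import cv2
f=env.grab_frame("wrist");W=cam(f)
cv2.imwrite("pics/w4c.png",cv2.resize(f["img"][100:260,90:570],None,fx=1.66,fy=1.66,interpolation=cv2.INTER_CUBIC))
p=np.array([.538,.0605,-.0563])
def rk(q):
    d=q[:2]-p[:2];c,s=np.cos(p[2]),np.sin(p[2]);return np.array([c*d[0]+s*d[1],-s*d[0]+c*d[1]])
for n,u,z in(("tub",(294.5,167),.039),("blue",(426.5,242),.039),("green",(163.5,239),.039)): 
    q=ray(W,u,z);print(n,q,rk(q))
F=np.array([[1.5,174,40],[1.5,116,40],[1.5,58,40],[1.5,0,40],[1.5,-58,40],[1.5,-116,40],[1.5,-174,40],[-66,178,10],[-66,-178,10],[-66,0,10]])/1000
print(proj(W,w(p,F)).round(1).tolist())
```

```text
tub [0.50786235 0.03596583 0.039     ] [-0.02870935 -0.02619115]
blue [0.58167443 0.14777009 0.039     ] [0.03869452 0.08958939]
green [ 0.56539313 -0.08461008  0.039     ] [ 0.03551511 -0.14333875]
[[528.7, 201.8], [461.1, 201.9], [393.4, 202.0], [325.7, 202.1], [258.0, 202.2], [190.2, 202.2], [122.4, 202.3], [525.6, 119.6], [124.9, 119.9], [325.4, 119.8]]
```

View pics/w4c.png

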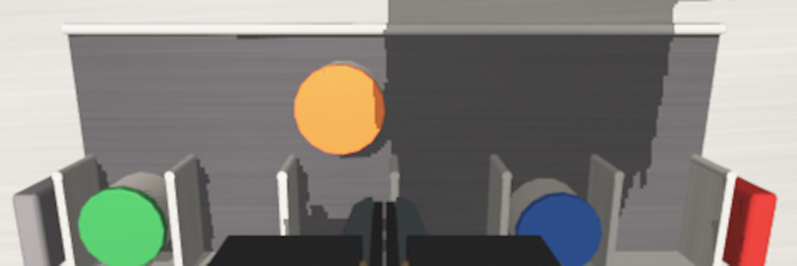

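Request:
{"op": "move_arm", "data": {
  "plan": [
    {"gripper": 0, "travel": [-2.85, -7.1, 0], "turn": 0},
    {"gripper": 0, "travel": [-2.85, -7.1, 0], "turn": 0},
    {"gripper": 0, "travel": [-2.85, -7.1, -1], "turn": 0},
    {"gripper": 0, "travel": [-2.85, -7.1, -4], "turn": 0},
    {"gripper": 0, "travel": [-2.85, -7.1, -7], "turn": 0},
    {"gripper": 0, "travel": [-2.85, -7.1, -10], "turn": 0},
    {"gripper": 0, "travel": [-2.85, -7.1, -12.5], "turn": 0},
    {"gripper": 0, "travel": [-2.85, -7.1, -14.2], "turn": 0},
    {"gripper": 0, "travel": [-2.85, -7.1, -14.2], "turn": 0},
    {"gripper": 0, "travel": [-2.85, -7.1, -14.2], "turn": 0}
  ]
}}

```text
time_s: 6.97
eef_pos: [0.5042, -0.0156, 0.0922]
tcp_rot: [[-0.998, 0.057, 0.001], [0.057, 0.998, 0.001], [-0.001, 0.001, -1.0]]
ft_force: [0.1, -0.1, 0.5]
gripper_width: -0.0001
```

```bash
cat > look.py <<'E'
from h import *
import cv2,sys
k=sys.argv[1]
for n,(a,b,c,d),m in (("scene",(110,250,230,430),4),("wrist",(0,400,0,640),1)):
    f=env.grab_frame(n); cv2.imwrite(f"pics/{n}{k}.png",cv2.resize(f["img"][a:b,c:d],None,fx=m,fy=m,interpolation=cv2.INTER_CUBIC))
s=env.state();p=np.array([.538,.0605,-.0563]);d=s['eef_pos'][:2]-p[:2];c,q=np.cos(p[2]),np.sin(p[2])
print(s['time_s'],s['eef_pos'],'rack',(c*d[0]+q*d[1]).round(4),(-q*d[0]+c*d[1]).round(4),s['ft_force'])
E
python3 look.py 5
```

```text
7.0667 [ 0.50499839 -0.01570148  0.09380739] rack -0.0287 -0.0779 [0.24842005 0.40775538 0.46787309]
```

View pics/scene5.png

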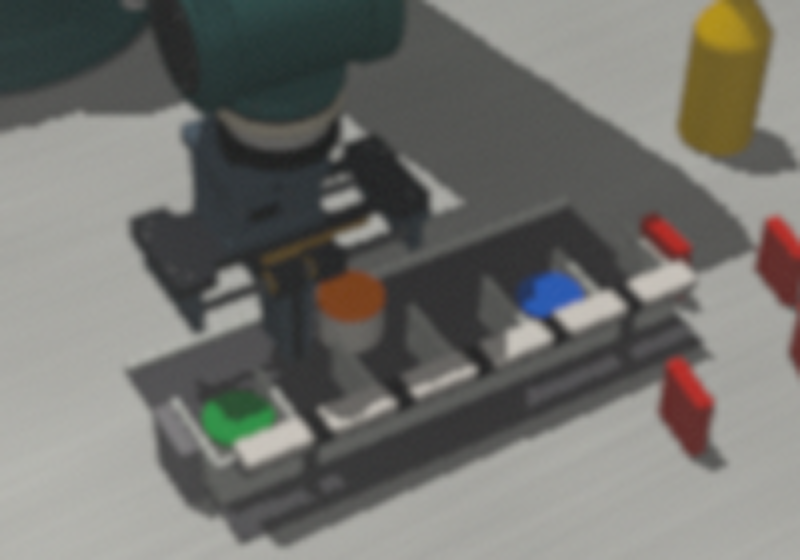

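View pics/wrist5.png

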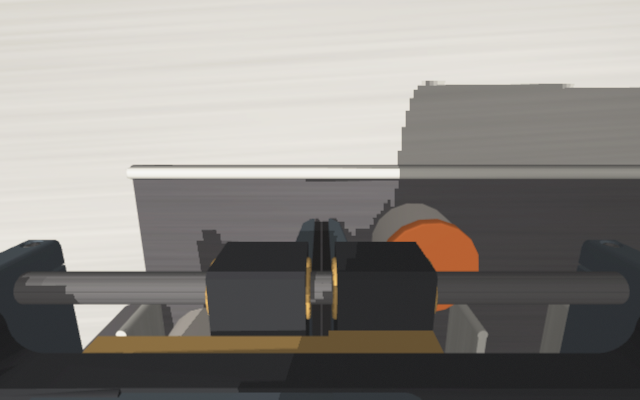

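Request:
{"op": "move_arm", "data": {
  "plan": [
    {"gripper": 0, "travel": [-0.1, 0.7, 0], "turn": 0},
    {"gripper": 0, "travel": [-0.06, 1.3, 0], "turn": 0},
    {"gripper": 0, "travel": [0, 1.9, 0], "turn": 0},
    {"gripper": 0, "travel": [0.03, 2.5, 0], "turn": 0},
    {"gripper": 0, "travel": [0.07, 3.1, 0], "turn": 0},
    {"gripper": 0, "travel": [0.1, 3.7, 0], "turn": 0},
    {"gripper": 0, "travel": [0.13, 4.3, 0], "turn": 0},
    {"gripper": 0, "travel": [0.17, 4.9, 0], "turn": 0},
    {"gripper": 0, "travel": [0.2, 5.4, 0], "turn": 0},
    {"gripper": 0, "travel": [0.22, 5.7, 0], "turn": 0}
  ]
}}

```text
time_s: 7.9
eef_pos: [0.5072, 0.042, 0.0937]
tcp_rot: [[-0.998, 0.056, 0.005], [0.056, 0.998, 0.001], [-0.005, 0.001, -1.0]]
ft_force: [0.3, -3.1, 3.0]
gripper_width: 0.0003
```

```bash
python3 look.py 6
```

```text
8.0 [0.50708866 0.04179909 0.0936647 ] rack -0.0298 -0.0204 [ 0.35775573 -0.2634799   0.03350663]
```

View pics/scene6.png

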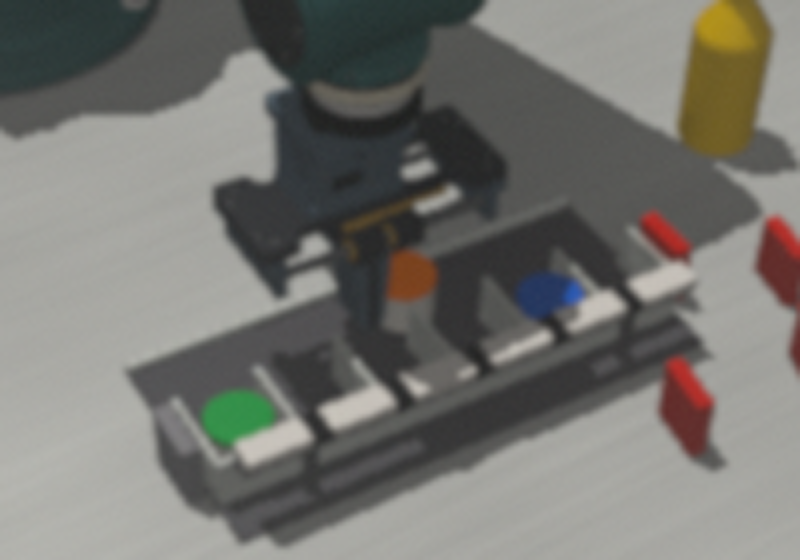

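View pics/wrist6.png

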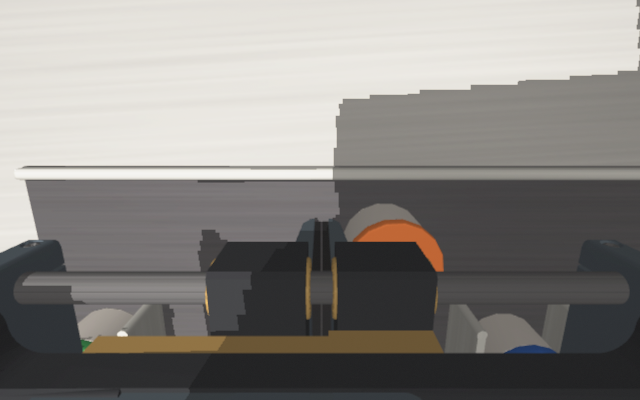

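Run:
```python
from h import *
f=env.grab_frame("wrist");W=cam(f);e=env.state()['eef_pos']
a=ray(W,(443,265),.039); b=ray(W,(398,220),.039); print(a-e,b-e,a,b)
import numpy as np
t=ray(W,(321,222),.015)-e; print(t)
# divider front tops at (122,334) and (482,336)
print(ray(W,(122,334),.04)-e,ray(W,(482,336),.04)-e)
```

```text
[ 0.00119275  0.05801018 -0.05468645] [-0.02193148  0.03719716 -0.05468645] [0.50825144 0.09958256 0.039     ] [0.48512721 0.07876955 0.039     ]
[-0.01472743  0.0024893  -0.07868645]
[ 0.02851554 -0.0967946  -0.05368645] [ 0.03974844  0.07802182 -0.05368645]
```

Request:
{"op": "move_arm", "data": {
  "plan": [
    {"gripper": 0, "travel": [0.03, 0.5, 0], "turn": 0},
    {"gripper": 0, "travel": [0.05, 0.9, 0], "turn": 0},
    {"gripper": 0, "travel": [0.07, 1.25, 0], "turn": 0},
    {"gripper": 0, "travel": [0.07, 1.25, 0], "turn": 0},
    {"gripper": 0, "travel": [0.07, 0.5, 0], "turn": 0},
    {"gripper": 0, "travel": [0, -0.5, 1], "turn": 0},
    {"gripper": 0, "travel": [0, -1, 5], "turn": 0},
    {"gripper": 0, "travel": [0, -1, 9], "turn": 0},
    {"gripper": 0, "travel": [0, 0.6, 12], "turn": 0},
    {"gripper": 0, "travel": [0, 2.5, 13], "turn": 0}
  ]
}}

```text
time_s: 8.88
eef_pos: [0.5086, 0.0654, 0.2288]
tcp_rot: [[-0.998, 0.059, 0.01], [0.059, 0.998, 0.001], [-0.01, 0.002, -1.0]]
ft_force: [0.4, 0.2, 0.4]
gripper_width: 0.0003
```

```bash
python3 look.py 7
```

```text
8.9833 [0.50808023 0.06703039 0.22680782] rack -0.0302 0.0048 [-0.27043013 -0.3493743  -0.14498927]
```

View pics/wrist7.png

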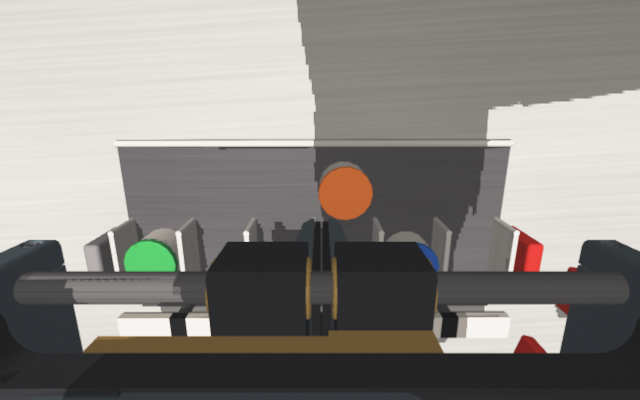

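Request:
{"op": "move_arm", "data": {
  "plan": [
    {"gripper": 0, "travel": [-5.3, 2.7, 0], "turn": 0},
    {"gripper": 0, "travel": [-5.3, 2.7, 0], "turn": 0},
    {"gripper": 0, "travel": [-5.3, 2.7, -1], "turn": 0},
    {"gripper": 0, "travel": [-5.3, 2.7, -4], "turn": 0},
    {"gripper": 0, "travel": [-5.3, 2.7, -7], "turn": 0},
    {"gripper": 0, "travel": [-5.3, 2.7, -10], "turn": 0},
    {"gripper": 0, "travel": [-5.3, 2.7, -12], "turn": 0},
    {"gripper": 0, "travel": [-5.3, 2.7, -13], "turn": 0},
    {"gripper": 0, "travel": [-5.3, 2.7, -13], "turn": 0},
    {"gripper": 0, "travel": [-5.3, 2.7, -13], "turn": 0}
  ]
}}

```text
time_s: 9.82
eef_pos: [0.4552, 0.0936, 0.0968]
tcp_rot: [[-0.998, 0.056, 0.008], [0.056, 0.998, 0.001], [-0.008, 0.002, -1.0]]
ft_force: [-0.2, 0.7, 0.9]
gripper_width: 0.0005
```

```bash
python3 look.py 8
```

```text
9.9167 [0.45581192 0.09389866 0.09782829] rack -0.0839 0.0287 [ 0.79355692  0.52615759 -0.4344192 ]
```

View pics/scene8.png

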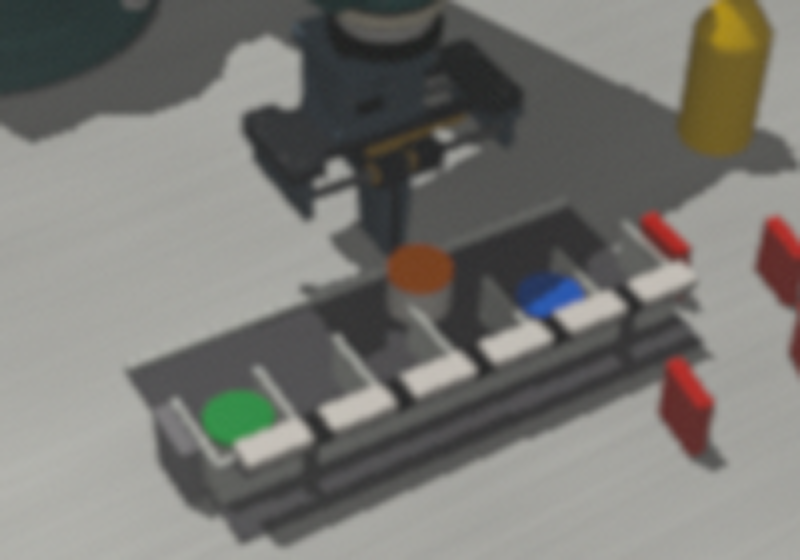

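View pics/wrist8.png

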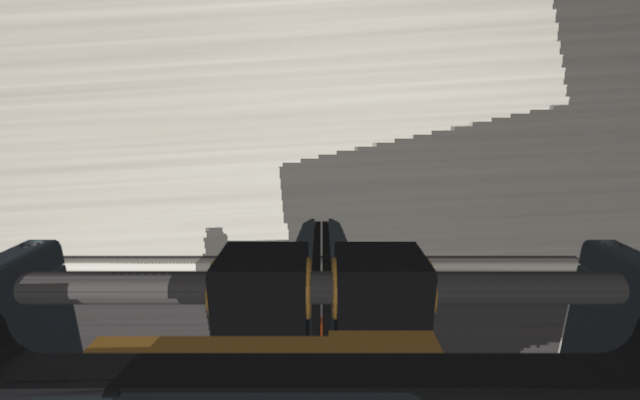

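Request:
{"op": "move_arm", "data": {
  "plan": [
    {"gripper": 0, "travel": [0.7, -0.04, -0.15], "turn": 0},
    {"gripper": 0, "travel": [1.4, -0.08, -0.15], "turn": 0},
    {"gripper": 0, "travel": [2.0, -0.11, -0.15], "turn": 0},
    {"gripper": 0, "travel": [2.6, -0.15, -0.15], "turn": 0},
    {"gripper": 0, "travel": [3.2, -0.18, -0.15], "turn": 0},
    {"gripper": 0, "travel": [3.7, -0.21, -0.15], "turn": 0},
    {"gripper": 0, "travel": [4.2, -0.24, -0.15], "turn": 0},
    {"gripper": 0, "travel": [4.7, -0.27, -0.15], "turn": 0},
    {"gripper": 0, "travel": [5.0, -0.28, -0.15], "turn": 0}
  ]
}}

```text
time_s: 10.67
eef_pos: [0.5065, 0.0911, 0.0963]
tcp_rot: [[-0.998, 0.056, 0.011], [0.056, 0.998, 0.002], [-0.011, 0.002, -1.0]]
ft_force: [-1.2, 0.6, -0.3]
gripper_width: 0.0004
```

```bash
python3 look.py 9
```

```text
10.7667 [0.50645922 0.09110166 0.09634796] rack -0.0332 0.0288 [ 0.38743893 -1.37434639 -0.05148496]
```

View pics/scene9.png

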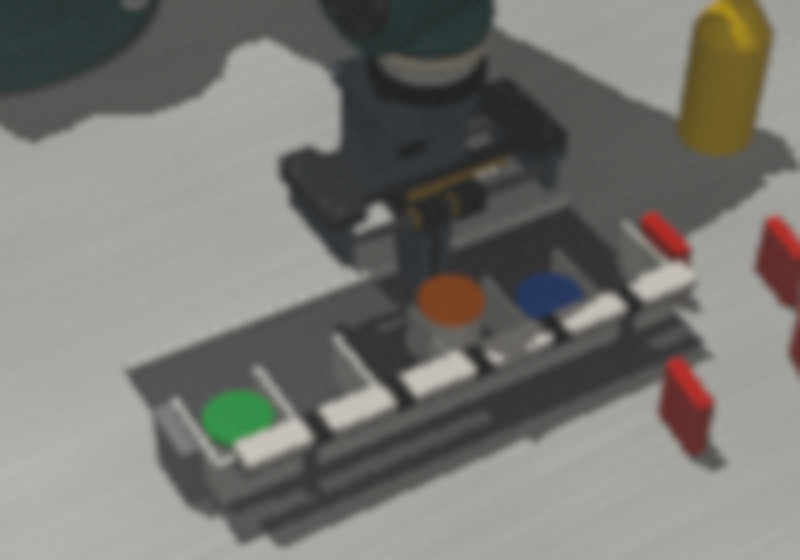

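Request:
{"op": "move_arm", "data": {
  "plan": [
    {"gripper": 0, "travel": [0.5, -0.03, 0], "turn": 0},
    {"gripper": 0, "travel": [1.0, -0.06, 0], "turn": 0},
    {"gripper": 0, "travel": [1.5, -0.08, 0], "turn": 0},
    {"gripper": 0, "travel": [2.0, -0.11, 0], "turn": 0},
    {"gripper": 0, "travel": [2.4, -0.13, 0], "turn": 0},
    {"gripper": 0, "travel": [2.7, -0.15, 0], "turn": 0},
    {"gripper": 0, "travel": [2.9, -0.16, 0], "turn": 0},
    {"gripper": 0, "travel": [2.9, -0.16, 0], "turn": 0}
  ]
}}

```text
time_s: 11.43
eef_pos: [0.5359, 0.0895, 0.0964]
tcp_rot: [[-0.998, 0.056, 0.012], [0.056, 0.998, 0.002], [-0.012, 0.002, -1.0]]
ft_force: [-0.8, 0.8, 1.2]
gripper_width: 0.0003
```

```bash
python3 look.py 10
```

```text
11.5333 [0.53550155 0.08950866 0.09633949] rack -0.0041 0.0288 [ 0.17310649  0.19006923 -0.05290205]
```

View pics/scene10.png

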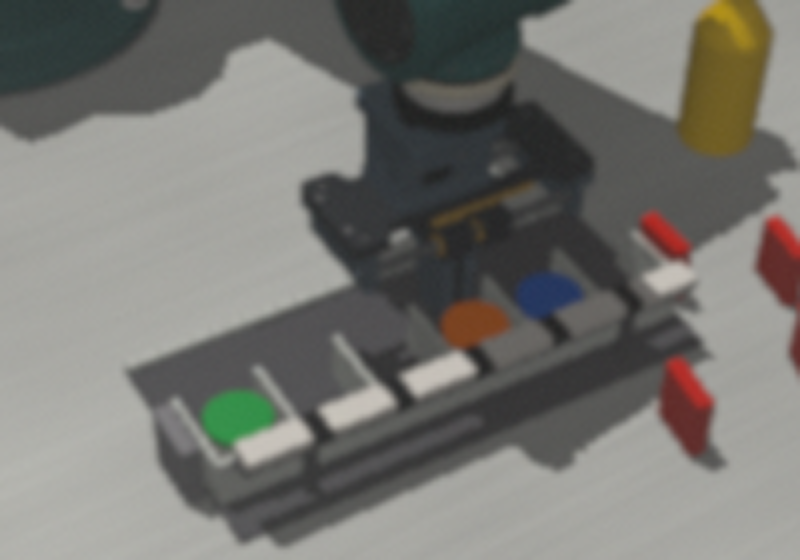

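Request:
{"op": "move_arm", "data": {
  "plan": [
    {"gripper": 0, "travel": [0.2, -0.01, 0], "turn": 0},
    {"gripper": 0, "travel": [0.4, -0.02, 0], "turn": 0},
    {"gripper": 0, "travel": [0.4, -0.02, 0], "turn": 0},
    {"gripper": 0, "travel": [0.4, -0.02, 0], "turn": 0}
  ]
}}

```text
time_s: 11.87
eef_pos: [0.5387, 0.0893, 0.0961]
tcp_rot: [[-0.998, 0.056, 0.009], [0.056, 0.998, 0.001], [-0.009, 0.002, -1.0]]
ft_force: [-5.9, 0.6, 3.1]
gripper_width: 0.0004
```

Request:
{"op": "move_arm", "data": {
  "plan": [
    {"gripper": 0, "travel": [0.15, 0, 0], "turn": 0},
    {"gripper": 0, "travel": [0.2, 0, 0], "turn": 0},
    {"gripper": 0, "travel": [0.2, 0, 0], "turn": 0}
  ]
}}

```text
time_s: 12.12
eef_pos: [0.5392, 0.0893, 0.0958]
tcp_rot: [[-0.998, 0.056, 0.005], [0.056, 0.998, 0.001], [-0.005, 0.001, -1.0]]
ft_force: [-11.4, 0.9, 9.3]
gripper_width: 0.0005
```

Request:
{"op": "move_arm", "data": {
  "plan": [
    {"gripper": 0, "travel": [-0.3, 0.02, 0], "turn": 0},
    {"gripper": 0, "travel": [-1.0, 0.06, 0], "turn": 0},
    {"gripper": 0, "travel": [-2.5, 0.14, 0.1], "turn": 0},
    {"gripper": 0, "travel": [-4.5, 0.25, 0.3], "turn": 0},
    {"gripper": 0, "travel": [-6.0, 0.34, 2], "turn": 0},
    {"gripper": 0, "travel": [-7.0, 0.34, 6], "turn": 0},
    {"gripper": 0, "travel": [-7.0, 0.34, 10], "turn": 0},
    {"gripper": 0, "travel": [-5.0, 0.34, 14], "turn": 0},
    {"gripper": 0, "travel": [-5.0, 0.34, 16], "turn": 0},
    {"gripper": 0, "travel": [-5.0, 0.34, 16], "turn": 0}
  ]
}}

```text
time_s: 12.95
eef_pos: [0.4918, 0.093, 0.261]
tcp_rot: [[-0.998, 0.056, 0.014], [0.056, 0.998, 0.002], [-0.014, 0.003, -1.0]]
ft_force: [1.1, -0.6, -0.4]
gripper_width: 0.0004
```

```bash
python3 look.py 11
```

```text
13.05 [0.48928874 0.09272345 0.25652598] rack -0.0504 0.0294 [-0.33084024 -0.53504627  0.36609579]
```

View pics/scene11.png

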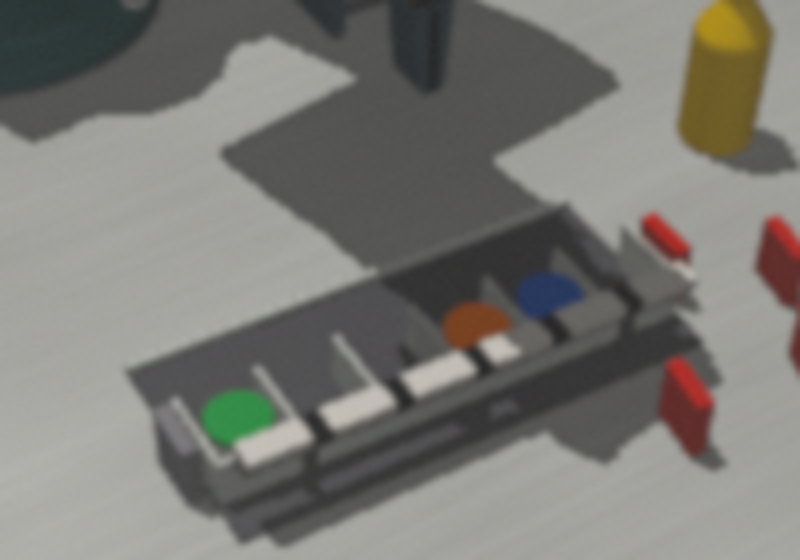

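View pics/wrist11.png

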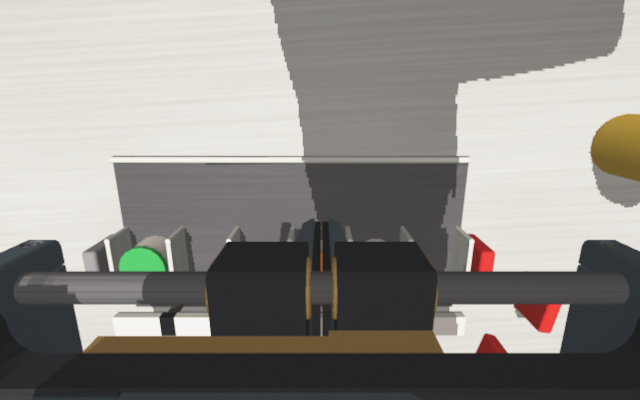

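Request:
{"op": "move_arm", "data": {
  "plan": [
    {"gripper": 0, "travel": [0, 4, 6], "turn": 0},
    {"gripper": 0, "travel": [-2, 8, 10], "turn": 0},
    {"gripper": 0, "travel": [-4, 12, 12], "turn": 0},
    {"gripper": 0, "travel": [-6, 16, 12], "turn": 0},
    {"gripper": 0, "travel": [-8, 20, 12], "turn": 0},
    {"gripper": 0, "travel": [-10, 24, 12], "turn": 0},
    {"gripper": 0, "travel": [-12, 28, 12], "turn": 0},
    {"gripper": 0, "travel": [-12, 30, 12], "turn": 0},
    {"gripper": 0, "travel": [-12, 30, 12], "turn": 0},
    {"gripper": 0, "travel": [-12, 30, 12], "turn": 0}
  ]
}}

```text
time_s: 13.88
eef_pos: [0.367, 0.3966, 0.3751]
tcp_rot: [[-0.999, 0.053, 0.006], [0.053, 0.999, 0.001], [-0.006, 0.002, -1.0]]
ft_force: [0.3, -0.8, 0.6]
gripper_width: 0.0004
```

Run:
```python
from h import *
import cv2
f=env.grab_frame("top");i=f["img"]
cv2.imwrite("pics/t12.png",cv2.resize(i[150:245,225:385],None,fx=5,fy=5,interpolation=cv2.INTER_CUBIC))
cv2.imwrite("pics/t12f.png",i)
s=env.state();print(s['time_s'],s['eef_pos'],s['ft_force'],abs(s['dq']).max())
```

```text
13.9333 [0.36767358 0.39456993 0.37469057] [ 0.5992705  -0.36811188 -0.57758341] 0.05739605780496487
```

View pics/t12.png

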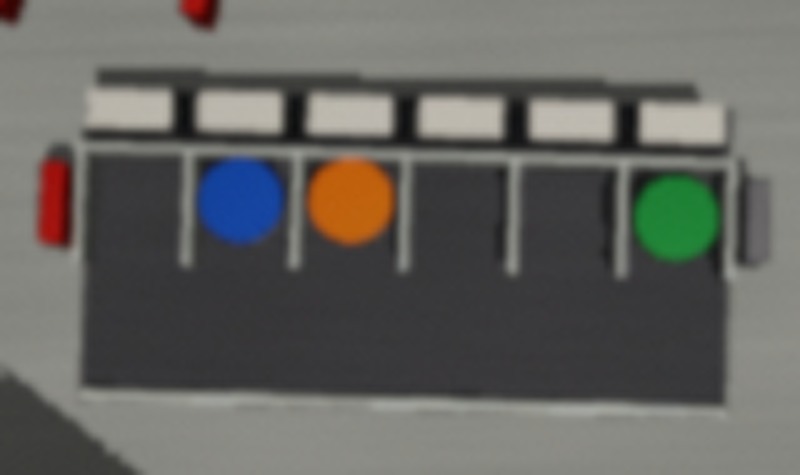

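View pics/t12f.png

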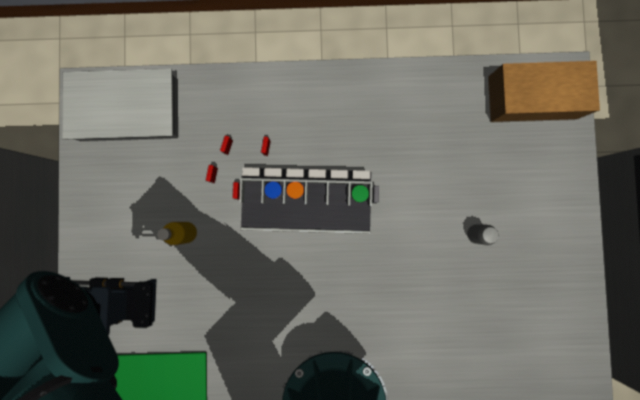

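Request:
{"op": "move_arm", "data": {
  "plan": [
    {"gripper": 0, "travel": [0, 0, 0], "turn": 0},
    {"gripper": 0, "travel": [0, 0, 0], "turn": 0},
    {"gripper": 0, "travel": [0, 0, 0], "turn": 0}
  ]
}}

```text
time_s: 14.18
eef_pos: [0.3678, 0.3936, 0.3738]
tcp_rot: [[-0.999, 0.053, 0.005], [0.053, 0.999, -0.001], [-0.005, -0.001, -1.0]]
ft_force: [1.3, -0.6, 0.3]
gripper_width: 0.0007
```

```bash
python3 -c "
from workcell import env
print(env.sign_off())"
```

```text
the job is handed in; nothing more can be done
None
```

The orange-lidded pot is home in gap c, the third gap counted from the red clip at the rack's left (+y) end. The job was handed in at 14.2 s.

**Rail:** I ran the closed fingertips along the rail from pad a to the middle of pad c. The rail was pressed about 4–5 mm, with force readings of about 2.6–4.6 N. I lifted off at pad c; the wrist picture showed the tip centred there and clear of pad d.

**Pot:** I pushed it with shut fingers along the channel to about y = 28 mm in the rack frame, then into gap c. The push force rose to 11 N with only 0.5 mm more movement, so I took it to be against the back stop.

**Last checks:** The final overhead view shows the pot level with the blue pot in gap b. The two other pots, the bottle and the shaker look unmoved, and the arm is well clear.

**What disagreed:**
- The wrist camera put the rack about 2.5 mm further left than the fixed cameras. I used a value in between, and it fitted the fingertip position on pad c.
- In the fixed cameras, the bystander pots appeared about 2–4 mm nearer the robot than their nominal home position. I compared the pushed pot with them directly rather than with the nominal figure.

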